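# Hold a spring clip open around the green price card

## Robot

A 6-joint arm with a two-finger parallel gripper is mounted at the origin on the work surface. World frame = base frame: x ahead of the robot, y to its left, z up, the work surface at z = 0. Lengths are in m, angles in degrees, forces in N, time in s.
With the tool pointing down it reaches from about 0.35 to 0.875 m from the base axis. Payload 4.2 kg.
Tool frame: the origin (TCP) lies midway between the tips of the shut fingers; the grasp point (between the pads) lies 19 mm behind it; z points along the fingers, y is the line along which they close (so a half turn about z gives the same grasp; the last joint's range is limited). The gripper opens to 87 mm and grips with 3 to 60 N. Pads are 19 mm wide; open, the fingers measure 117 mm over their backs; the gripper's body (75 mm by 190 mm) begins 51 mm behind the grasp point.
Start: joints at [87.124, 22.042, 0.453, 0, -68.411, -14.817], TCP at [0.19, 0.595, 0.223] pointing down, gripper open.
Joint ranges: [-179.83, 179.83], [-69.29, 118.12], [-61.27, 80.66], [-181.25, 117.63], [-171.15, -9.14], [-177.46, 177.46]. Speed limits (degrees/s): [159.86, 159.86, 180, 180, 180, 180].

## Interface

Orientations are given as a 3x3 rotation matrix whose columns are the frame's x, y, z axes.
In Python, from station import sense, capture, camera_params, finish_job gives the robot as it stands.
- The arm moves only by the tool drive_tool, never from a script. Its argument "rows" is a list of rows, each an object of numbers: "tx", "ty", "tz": the shift along the tool's x, y, z in cm; "ax", "ay", "az": the turn, a rotation vector about the tool's x, y, z in rad; "claw": the finger opening in cm, from 0 to 8.7. In form: [{"tx": .., "ty": .., "tz": .., "ax": .., "ay": .., "az": .., "claw": ..}, ...]. A call has 1 to 10 rows; each row shifts and turns the commanded pose from where the row before left it, along the tool's axes as they then stand; what a row does not reach is not made up. A row lasts 1/12 s, in which the tool goes at most 41.7 mm and 7.16 degrees, less where a joint would pass 70% of its speed; a pose out of reach is approached as far as the arm can. A call with a gripper value outside its range is refused whole. The fingers move at their own pace and stop on an object; the grip force is fixed at half the most. Time passes only in rows, so rows that do not move let the fingers close. It gives the time, the measured TCP pose, the force, the opening and the grip force at its end, in the units of the state.
- sense(): the state, without advancing time (a new reading comes with each control period).
- capture(name): name is "scene" or "top" or "wrist"; returns (picture, depth): 480x640x3 uint8, red, green, blue; 480x640 float32, m along the optical axis (not along the pixel's ray), 0 where there is no reading.
- camera_params(name): a dict with "intrinsics" (3x3 intrinsics, pixels), "k1" (the pictures are not rectified: a ray, as slopes to the right and down, at radius r is drawn at 1 + k1 r^2 times it, then the intrinsics apply), "R" (3x3) and "t" (3): a world point X has camera coordinates R X + t; the wrist camera has in their place "tool_from_camera" (4x4, takes a point from camera to tool coordinates, whose origin is the TCP and whose axes are the flange's). Camera axes: x right, y down, z forward; pixel columns grow to the right and rows downward; lengths in m; the calibration is good to about 2 mm. A picture is of the moment at which its call begins: read the wrist's pose just before it. camera_params takes no time and is no camera call.
- finish_job(): hands the job in; it is judged then, once.
The state is a dict: "time_s": time; "joints": joint angles; "joint_velocities": joint speeds; "effort": joint torques, N m; "tcp_pos": TCP position; "ee_rot": TCP orientation; "wrist_force": force on the tool from outside, world axes, zero at the start; "moment": the same for the moment, N m; "gripper_width": opening from 0.0 (shut) to 1.0 (fully open); "gripper_force": force on a finger pad.
Only numpy, scipy, OpenCV 4.12 (cv2) and the standard library are available. Lean on these libraries where they do the work, as an engineer would, in place of code of your own. Each camera call takes 0.05 s, during which the arm holds its last target. There are 200 camera calls.

## Task

On the pickle stall's counter, squeeze the blue spring clip wide open by its tails, pick it up and bring it sideways onto either upright side edge of the green price card, so that the gaping jaws straddle the card edge by a good centimetre with the clip level, clear above the card's wooden block and not touching the card. Finish while still holding it there, squeezed open, ready for a colleague to slip a new price ticket in: do not let the clip go or let it close. Do not push the green card about, and leave the other cards, the jar and the spoon where they are.

Things in the scene. Friction and masses are not known exactly. Their poses are not given: they have to be found in the camera images.
- clip: blue plastic spring clip, like a big clothes peg (lengths in mm), 36 mm tall, 60 g, loose, lying on its side with its steel hinge pin upright. Origin: on the pin's axis at the underside. x: from hinge to jaws along the centre line (at the start within 0.8 rad of world +y); y across; z up. Jaws reach to x = +42, tails back to x = -39. Pinching the tails together across y spreads the jaws; let go, it springs shut
- mouth (a point): point on the clip's centre line between the jaw tips: x = +40, y = 0, z = +18 mm in the clip's frame
- jaw_left (a joint): opening angle of the clip's jaw on its +y side: 0 shut, 0.25 rad at the stop. At the stop the tails are parallel, 16 mm over their outer faces, and the jaw tips gape 22 mm, the gap narrowing to nothing at the hinge. Pinched at clip x = -26, about 3 N a side starts it and 6 N reaches the stop
- jaw_right (a joint): the same for the jaw on the -y side; the two jaws always open equally
- tail_left (a point): point on the outer face of the tail on the clip's +y side, at half height, at clip x = -26 mm; the other tail mirrors it. Each tail is flat, 4 thick, 36 tall, splayed 0.25 rad at rest, so that their outer faces stand 36 apart at the very end and 30 apart here. Each jaw is 5 thick; at rest they touch
- card_green: Green stiff blank price card (in mm), upright, 80 mm wide, 4 thick, lower edge at height 28, top at 130, in the middle of a wooden block 60 (x) by 50 (y) by 28 high; loose, about 0.45 kg in all. Origin: centre of the block's underside. x: normal of the card's faces; y: across the card, upright side edges at y = -40 and +40; z up. One of three in a row some 210 apart, x ahead within 0.25 rad
- card_yellow: Yellow stiff blank price card (in mm), upright, 80 mm wide, 4 thick, lower edge at height 28, top at 130, in the middle of a wooden block 60 (x) by 50 (y) by 28 high; loose, about 0.45 kg in all. Origin: centre of the block's underside. x: normal of the card's faces; y: across the card, upright side edges at y = -40 and +40; z up. One of three in a row some 210 apart, x ahead within 0.25 rad
- card_white: White stiff blank price card (in mm), upright, 80 mm wide, 4 thick, lower edge at height 28, top at 130, in the middle of a wooden block 60 (x) by 50 (y) by 28 high; loose, about 0.45 kg in all. Origin: centre of the block's underside. x: normal of the card's faces; y: across the card, upright side edges at y = -40 and +40; z up. One of three in a row some 210 apart, x ahead within 0.25 rad
- jar: closed amber glass jar with red lid, 72 mm across, 115 mm high, 0.45 kg, loose, standing to the robot's left. Origin: centre of its underside
- spoon: steel serving spoon, 200 mm long, lying on the counter to the robot's right. Origin: on its underside, near the middle
Things that resemble listed ones, but are neither listed nor needed, are in the scene too. Of the things that look like the clip, take the one that is nearest to the robot's base at the start.

How it is judged:
By the outcome, as a careful person would: the job done as asked, in the order asked, and still so for the second after the job is handed in, while the arm keeps its last pose, push and grip.
It also fails if it takes over 38 s, if anything falls off the work surface, if the arm or the gripper's body presses on something with over 40 N, if the wrist force passes 120 N, or if a joint passes its speed limit or range.

## Working session

There is one attempt and no reset: what is moved stays moved. The work goes in short steps, Python scripts to look and compute and a tool call to move; the robot and the scene stay as the last step left them, time stands still between calls to the robot, and variables do not carry over. Pictures are saved under pics/ and viewed, at most 10 in all, crops included, and the job is handed in when it is done.

Besides the shell and the picture viewer there is one more tool, called after "Call:" as a command line: name --argument value ..., lists and objects as JSON in quotes. drive_tool: Moves the arm, as the interface text tells. Its arguments: {"type":"object","properties":{"rows":{"type":"array"}},"required":["rows"]}

```bash
mkdir -p pics
cat > h.py <<'E'
import numpy as np, cv2
from station import sense, capture, camera_params, finish_job
def shot(cam):
    s=sense(); rgb,d=capture(cam); p=camera_params(cam)
    if 'R' in p:
        R=np.array(p['R']); t=np.array(p['t']); Rw=R.T; tw=-R.T@t
    else:
        T=np.array(p['tool_from_camera']); Re=np.array(s['ee_rot']); Rw=Re@T[:3,:3]; tw=Re@T[:3,3]+np.array(s['tcp_pos'])
    return rgb,d,(np.array(p['intrinsics']),p['k1'],Rw,tw)
def rays(uv,c):
    K,k1,Rw,tw=c; uv=np.atleast_2d(np.asarray(uv,float))
    q=np.c_[(uv[:,0]-K[0,2])/K[0,0],(uv[:,1]-K[1,2])/K[1,1]]; x=q.copy()
    for _ in range(20): x=q/(1+k1*(x**2).sum(1,keepdims=True))
    return np.c_[x,np.ones(len(x))]
def atz(uv,z,c):
    r=rays(uv,c)@c[2].T; return c[3]+r*((z-c[3][2])/r[:,2])[:,None]
def cloud(d,c):
    v,u=np.nonzero(d>0); r=rays(np.c_[u,v],c)*d[v,u][:,None]
    P=np.full(d.shape+(3,),np.nan); P[v,u]=r@c[2].T+c[3]; return P
E
python3 - <<'E'
from h import *
for n in('scene','top'):
    r,d,c=shot(n); cv2.imwrite(f'pics/{n}0.png',r[:,:,::-1]); np.savez(f'{n}0.npz',r=r,P=cloud(d,c)); print(n,c[3])
E
```

```text
scene [1.08804731 0.07529001 0.80495742]
top [ 0.38459705 -0.00585164  1.05752924]
```

View pics/scene0.png

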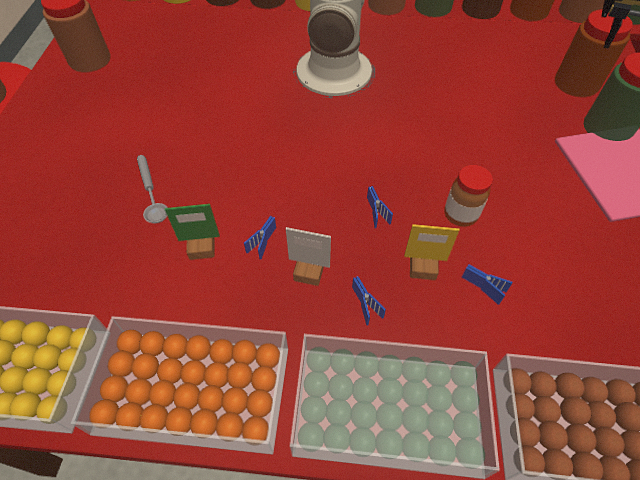

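View pics/top0.png

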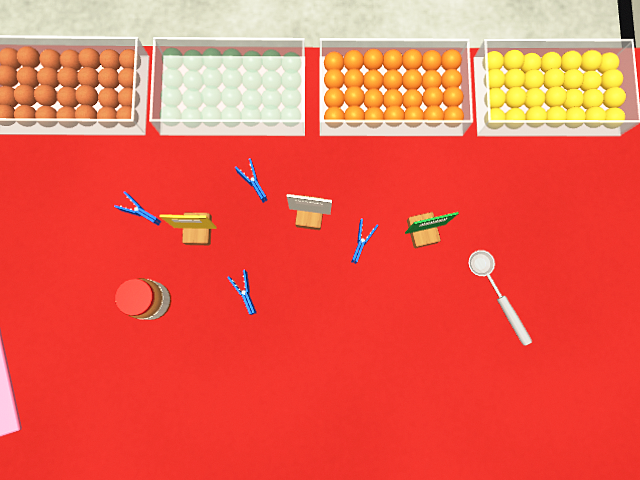

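Run:
```python
from h import *
D=np.load('top0.npz');P=D['P'];r=D['r']
c=None
tiles=[]
for (u,v) in [(138,209),(252,180),(364,241),(242,292)]:
    a=P[v-26:v+27,u-26:u+27]; im=r[v-26:v+27,u-26:u+27]
    hsv=cv2.cvtColor(im,cv2.COLOR_RGB2HSV); m=(hsv[...,0]>95)&(hsv[...,0]<130)&(hsv[...,1]>100)
    q=a[m&(a[...,2]>0.01)]; q2=q[abs(q[:,2]-0.036)<.01]; ce=np.median(q2,0); w,V=np.linalg.eigh(np.cov(q2[:,:2].T)); 
    print((u,v),ce,np.hypot(*ce[:2]),V[:,1],len(q2),q[:,2].max())
    tiles.append(cv2.resize(im,(300,300),interpolation=cv2.INTER_CUBIC))
cv2.imwrite('pics/clips.png',np.vstack([np.hstack(tiles[:2]),np.hstack(tiles[2:])])[:,:,::-1])
print(P[240,320],P[240,200],P[400,320])
for k,(u,v) in dict(green=(432,222),yellow=(188,220),white=(309,204)).items():
    a=P[v-30:v+30,u-35:u+35].reshape(-1,3); q=a[a[:,2]>.118]; w,V=np.linalg.eigh(np.cov(q[:,:2].T)); print(k,q.mean(0),V[:,1],q.min(0),q.max(0),len(q))
```

```text
(138, 209) [0.61515028 0.32861557 0.03511838] 0.697422445954327 [0.49116635 0.8710658 ] 221 0.0404352667750254
(252, 180) [0.67440264 0.11078303 0.03516639] 0.6834411506786099 [-0.84697936 -0.53162578] 207 0.039833968781533
(364, 241) [ 0.55476406 -0.09176159  0.03529998] 0.5623018290988557 [-0.93791641  0.34686136] 201 0.04023824948969845
(242, 292) [0.45465254 0.12221098 0.03518288] 0.47079130606094943 [-0.92865736 -0.37093869] 230 0.04015838440297825
[ 0.56541396 -0.01630109 -0.0013473 ] [0.56046132 0.21205505 0.02892085] [ 0.26135989 -0.01551082 -0.00161173]
green [ 0.58161026 -0.21631074  0.12749095] [-0.22551043  0.97424075] [ 0.57136492 -0.25514407  0.11817737] [ 0.59249882 -0.1774963   0.13401213] 147
yellow [0.58431779 0.22256867 0.12744901] [0.02023785 0.99979519] [0.58207148 0.18145028 0.11803876] [0.58760113 0.2607327  0.13270814] 161
white [0.61638179 0.00437398 0.12704092] [0.13609156 0.99069626] [ 0.60955857 -0.03448512  0.11803972] [0.62348463 0.04254775 0.13324403] 160
```

View pics/clips.png

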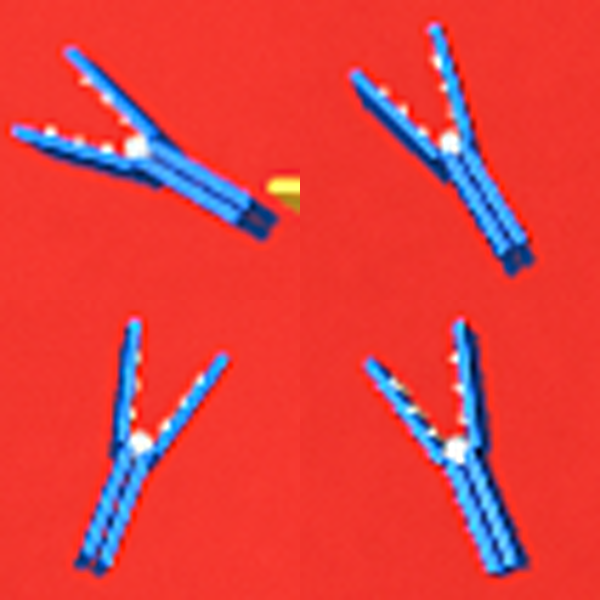

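Blue clips in the top picture are at (138,209), (252,180), (364,241) and (242,292). Of these, (242,292) is nearest the base at 0.47 m, but none has its jaws within 0.8 rad of +y. I'll check the wrist view for another clip before choosing.

Run:
```python
from h import *
r,d,c=shot('wrist'); cv2.imwrite('pics/w0.png',r[:,:,::-1]); P=cloud(d,c); np.savez('w0.npz',r=r,P=P)
print(c[3],P[100,100],P[100,540],P[400,100],P[400,540])
print(sense()['ee_rot'],camera_params('wrist')['tool_from_camera'])
```

```text
[0.25617629 0.57439906 0.38394102] [0.37496799 0.77521018 0.01215387] [ 2.35521042e-01  3.32553069e-01 -9.92167525e-05] [0.2263741  0.62651508 0.33199126] [0.20069953 0.54866332 0.33128247]
[[ 9.52652834e-01 -3.04059894e-01 -3.98323667e-04]
 [-3.04060133e-01 -9.52651450e-01 -1.62775879e-03]
 [ 1.15472545e-04  1.67180337e-03 -9.99998596e-01]] [[-2.57598093e-04 -9.65923730e-01 -2.58826741e-01  6.95204977e-02]
 [ 9.99999882e-01 -3.55593959e-04  3.31799488e-04 -3.05921957e-04]
 [-4.12530225e-04 -2.58826625e-01  9.65923707e-01 -1.62344356e-01]
 [ 0.00000000e+00  0.00000000e+00  0.00000000e+00  1.00000000e+00]]
```

View pics/w0.png

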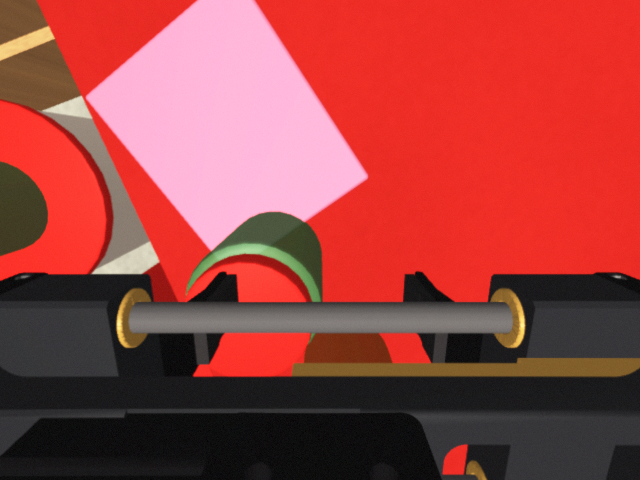

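The wrist picture shows no further clip: only the pink cloth and jars near (270,280). So the nearest lookalike is the clip at top (242,292), at 0.47 m. In it, the splayed V is the tails and the shut part the jaws. I'll hover over it for a close look before reaching.

Call:
drive_tool --rows '[{"tx":3,"ty":2.5,"tz":0.3},{"tx":3,"ty":2.5,"tz":0.3},{"tx":3,"ty":2.5,"tz":0.3},{"tx":3,"ty":2.5,"tz":0.3},{"tx":3,"ty":2.5,"tz":0.3},{"tx":3,"ty":2.5,"tz":0.3},{"tx":3,"ty":2.5,"tz":0.3},{"tx":3,"ty":2.5,"tz":0.3},{"tx":3,"ty":2.5,"tz":0.3},{"tx":3,"ty":2.5,"tz":0.3}]'

```text
invalid input at $.rows[0]: expected keys tx, ty, tz, ax, ay, az, claw
```

Call:
drive_tool --rows '[{"tx":3,"ty":2.5,"tz":0.3},{"tx":3,"ty":2.5,"tz":0.3},{"tx":3,"ty":2.5,"tz":0.3},{"tx":3,"ty":2.5,"tz":0.3},{"az":0.12},{"az":0.12},{"az":0.12},{"az":0.12},{"az":0.12},{"az":0.12}]'

```text
invalid input at $.rows[0]: expected keys tx, ty, tz, ax, ay, az, claw
```

Call:
drive_tool --rows '[{"az":0.12},{"az":0.12},{"az":0.12},{"az":0.12},{"az":0.12},{"az":0.12},{"az":0.12},{"az":0.12},{"az":0.12},{"az":0.12}]'

```text
invalid input at $.rows[0]: expected keys tx, ty, tz, ax, ay, az, claw
```

Call:
drive_tool --rows '[{"az":0.12},{"az":0.12},{"az":0.12},{"az":0.12},{"az":0.05},{}]'

```text
invalid input at $.rows[0]: expected keys tx, ty, tz, ax, ay, az, claw
```

Run:
```python
from h import *
s=sense(); print(s['time_s'],s['joints'],s['tcp_pos'],np.array(s['ee_rot'])[:2,0])
r,d,c=shot('wrist'); P=cloud(d,c); np.savez('w1.npz',r=r,P=P,K=c[0],k1=c[1],Rw=c[2],tw=c[3])
cv2.imwrite('pics/w1.png',r[:,:,::-1])
hsv=cv2.cvtColor(r,cv2.COLOR_RGB2HSV); m=(hsv[...,0]>95)&(hsv[...,0]<130)&(hsv[...,1]>100)&(abs(P[...,2]-.036)<.012)
v,u=np.nonzero(m); print(u.min(),u.max(),v.min(),v.max(),P[m].min(0),P[m].max(0))
```

```text
0.15 [ 8.71248581e+01  2.20807188e+01  3.96620235e-01 -1.94823034e-02
 -6.84101937e+01 -1.48193083e+01] [0.18978744 0.59500923 0.22170504] [ 0.95265283 -0.30406013]Traceback (most recent call last):
  File "<stdin>", line 6, in <module>
    return umr_minimum(a, axis, None, out, keepdims, initial, where)
ValueError: zero-size array to reduction operation minimum which has no identity
```

View pics/w1.png

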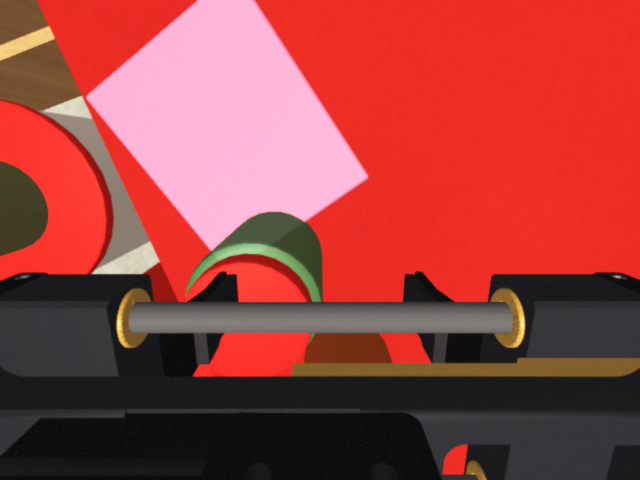

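The arm did not move, because every row needs all seven keys. The picture is the same as before: pink cloth and jars, no clip.

Call:
drive_tool --rows '[{"tx":3,"ty":2.5,"tz":0.3,"ax":0,"ay":0,"az":0,"claw":8.7},{"tx":3,"ty":2.5,"tz":0.3,"ax":0,"ay":0,"az":0,"claw":8.7},{"tx":3,"ty":2.5,"tz":0.3,"ax":0,"ay":0,"az":0,"claw":8.7},{"tx":3,"ty":2.5,"tz":0.3,"ax":0,"ay":0,"az":0,"claw":8.7},{"tx":3,"ty":2.5,"tz":0.3,"ax":0,"ay":0,"az":0,"claw":8.7},{"tx":3,"ty":2.5,"tz":0.3,"ax":0,"ay":0,"az":0,"claw":8.7},{"tx":3,"ty":2.5,"tz":0.3,"ax":0,"ay":0,"az":0,"claw":8.7},{"tx":3,"ty":2.5,"tz":0.3,"ax":0,"ay":0,"az":0,"claw":8.7},{"tx":3,"ty":2.5,"tz":0.3,"ax":0,"ay":0,"az":0,"claw":8.7},{"tx":3,"ty":2.5,"tz":0.3,"ax":0,"ay":0,"az":0,"claw":8.7}]'

```text
time_s: 1.03
tcp_pos: [0.4003, 0.2643, 0.1926]
ee_rot: [[0.953, -0.303, 0.0], [-0.303, -0.953, 0.0], [0.0, -0.0, -1.0]]
wrist_force: [0.9, 0.5, -0.1]
gripper_width: 1.002
gripper_force: 0.0
```

Call:
drive_tool --rows '[{"tx":3,"ty":2.5,"tz":0.3,"ax":0,"ay":0,"az":0,"claw":8.7},{"tx":3,"ty":2.5,"tz":0.3,"ax":0,"ay":0,"az":0,"claw":8.7},{"tx":3,"ty":2.5,"tz":0.3,"ax":0,"ay":0,"az":0,"claw":8.7},{"tx":3,"ty":2.5,"tz":0.3,"ax":0,"ay":0,"az":0,"claw":8.7},{"tx":0,"ty":0,"tz":0,"ax":0,"ay":0,"az":0.12,"claw":8.7},{"tx":0,"ty":0,"tz":0,"ax":0,"ay":0,"az":0.12,"claw":8.7},{"tx":0,"ty":0,"tz":0,"ax":0,"ay":0,"az":0.12,"claw":8.7},{"tx":0,"ty":0,"tz":0,"ax":0,"ay":0,"az":0.12,"claw":8.7},{"tx":0,"ty":0,"tz":0,"ax":0,"ay":0,"az":0.12,"claw":8.7},{"tx":0,"ty":0,"tz":0,"ax":0,"ay":0,"az":0.12,"claw":8.7}]'

```text
time_s: 1.87
tcp_pos: [0.4836, 0.1341, 0.1804]
ee_rot: [[0.51, -0.86, -0.0], [-0.86, -0.51, -0.0], [-0.0, 0.0, -1.0]]
wrist_force: [0.9, -0.5, 0.5]
gripper_width: 0.998
gripper_force: 0.0
```

Call:
drive_tool --rows '[{"tx":0,"ty":0,"tz":0,"ax":0,"ay":0,"az":0.12,"claw":8.7},{"tx":0,"ty":0,"tz":0,"ax":0,"ay":0,"az":0.12,"claw":8.7},{"tx":0,"ty":0,"tz":0,"ax":0,"ay":0,"az":0.12,"claw":8.7},{"tx":0,"ty":0,"tz":0,"ax":0,"ay":0,"az":0.12,"claw":8.7},{"tx":0,"ty":0,"tz":0,"ax":0,"ay":0,"az":0.12,"claw":8.7},{"tx":0,"ty":0,"tz":0,"ax":0,"ay":0,"az":0.12,"claw":8.7},{"tx":0,"ty":0,"tz":0,"ax":0,"ay":0,"az":0.12,"claw":8.7},{"tx":0,"ty":0,"tz":0,"ax":0,"ay":0,"az":0.12,"claw":8.7},{"tx":0,"ty":0,"tz":0,"ax":0,"ay":0,"az":0.12,"claw":8.7},{"tx":0,"ty":0,"tz":0,"ax":0,"ay":0,"az":0.12,"claw":8.7}]'

```text
time_s: 2.7
tcp_pos: [0.4835, 0.1343, 0.1804]
ee_rot: [[-0.616, -0.788, -0.0], [-0.788, 0.616, -0.0], [0.0, 0.0, -1.0]]
wrist_force: [-0.1, -0.7, -0.3]
gripper_width: 0.999
gripper_force: 0.0
```

Call:
drive_tool --rows '[{"tx":0,"ty":0,"tz":0,"ax":0,"ay":0,"az":0.12,"claw":8.7},{"tx":0,"ty":0,"tz":0,"ax":0,"ay":0,"az":0.12,"claw":8.7},{"tx":0,"ty":0,"tz":0,"ax":0,"ay":0,"az":0.12,"claw":8.7},{"tx":0,"ty":0,"tz":0,"ax":0,"ay":0,"az":0.12,"claw":8.7},{"tx":0,"ty":0,"tz":0,"ax":0,"ay":0,"az":0.05,"claw":8.7},{"tx":0,"ty":0,"tz":0,"ax":0,"ay":0,"az":0,"claw":8.7}]'

```text
time_s: 3.2
tcp_pos: [0.4835, 0.1343, 0.1804]
ee_rot: [[-0.928, -0.373, -0.0], [-0.373, 0.928, -0.0], [0.0, 0.0, -1.0]]
wrist_force: [0.5, -1.0, -0.4]
gripper_width: 0.999
gripper_force: 0.0
```

Run:
```python
from h import *
s=sense(); print(s['time_s'],np.round(s['joints'],1))
r,d,c=shot('wrist'); P=cloud(d,c); np.savez('w1.npz',r=r,P=P,K=c[0],k1=c[1],Rw=c[2],tw=c[3])
hsv=cv2.cvtColor(r,cv2.COLOR_RGB2HSV); m=(hsv[...,0]>95)&(hsv[...,0]<130)&(hsv[...,1]>100)&(abs(P[...,2]-.036)<.012)
v,u=np.nonzero(m); print(u.min(),u.max(),v.min(),v.max(),P[m].min(0),P[m].max(0))
o=(max(u.min()-20,0),max(v.min()-20,0)); cr=r[o[1]:v.max()+20,o[0]:u.max()+20]; k=min(800/cr.shape[1],600/cr.shape[0]); print(o,k)
cv2.imwrite('pics/w2.png',cv2.resize(cr,None,fx=k,fy=k,interpolation=cv2.INTER_CUBIC)[:,:,::-1])
```

```text
3.2 [  34.1   12.2  -20.1   -0.   -57.7 -102.2]
24 341 159 375 [ 0.4205698  -0.1246031   0.02400335] [0.67054848 0.15818735 0.03824258]
(np.int64(4), np.int64(139)) 2.2408963585434174
```

View pics/w2.png

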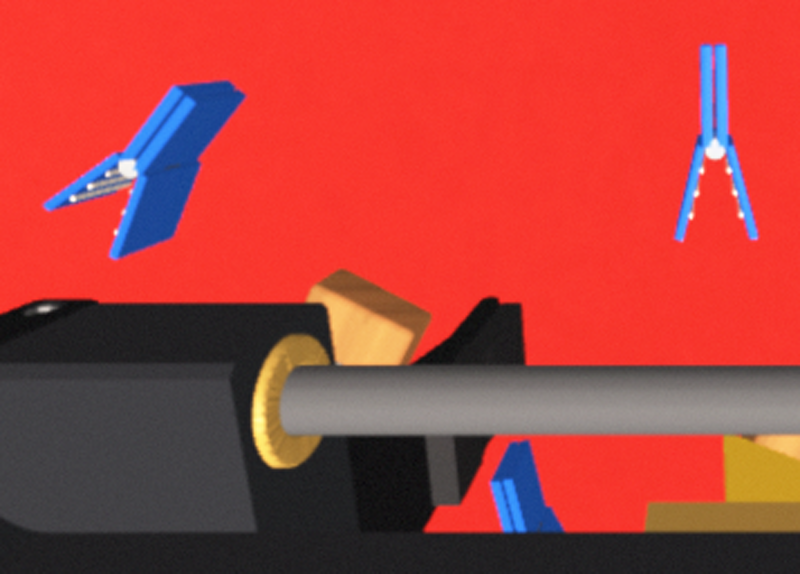

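The crop shows two clips: the decoy at crop (130,165), and the nearest clip with its pin at crop (714,150). That clip's shut jaws reach up to (714,45) and its spring-joined tails splay down to (680,240) and (754,238). All the clips have the same shape, so the orientation remark in the description distinguishes none of them. "Nearest to the base" (0.47 m against 0.56 m or more) picks this one.

Run:
```python
from h import *
D=np.load('w1.npz'); c=(D['K'],float(D['k1']),D['Rw'],D['tw'])
uv=np.array([[714,45],[714,150],[680,241],[753,239]])/2.2409+[4,139]
X=atz(uv,.036,c)[:,:2]; tails=X[2:].mean(0)
ax=X[0]-tails; print('len',np.linalg.norm(ax)*1e3,'tailspread',np.linalg.norm(X[2]-X[3])*1e3); ax/=np.linalg.norm(ax)
h=X[1]; print('hinge',h,'axis',ax,np.degrees(np.arctan2(ax[1],ax[0])), 'from jaw',X[0]-.042*ax,'from tail',tails+.039*ax)
P=D['P'];r=D['r'];hsv=cv2.cvtColor(r,cv2.COLOR_RGB2HSV); m=(hsv[...,0]>95)&(hsv[...,0]<130)&(hsv[...,1]>100)&(abs(P[...,2]-.036)<.006); m[:,:290]=0
q=P[m][:,:2]; s=(q@ax); print('cloud jaw end',s.max()-h@ax,'tail end',s.min()-h@ax,'lat',np.mean((q-h)@[-ax[1],ax[0]]))
h=(X[0]-.042*ax+tails+.039*ax)/2
g=h-.026*ax; st=sense(); R=np.array(st['ee_rot']); d=R.T@(np.r_[g,0.004]-st['tcp_pos']); print('target',g,'tool delta cm',d*100,'yaw err rad(tool x->ax)',np.arctan2(R[:2,1]@ax,R[:2,0]@ax))
```

```text
len 81.01335814411017 tailspread 31.249773812085497
hinge [0.46093517 0.12838971] axis [-0.92237077 -0.38630579] -157.27517046054479 from jaw [0.46049465 0.12880685] from tail [0.46050697 0.12881201]
cloud jaw end 0.04238018695822693 tail end -0.037721731810099246 lat 6.423186109953029e-05
target [0.48448245 0.13885338] tool delta cm [-0.25727577  0.3870257  17.64653842] yaw err rad(tool x->ax) -0.012576185910179165
```

Call:
drive_tool --rows '[{"tx":-0.26,"ty":0.39,"tz":2.5,"ax":0,"ay":0,"az":-0.0126,"claw":6},{"tx":0,"ty":0,"tz":3,"ax":0,"ay":0,"az":0,"claw":6},{"tx":0,"ty":0,"tz":3,"ax":0,"ay":0,"az":0,"claw":6},{"tx":0,"ty":0,"tz":3,"ax":0,"ay":0,"az":0,"claw":6},{"tx":0,"ty":0,"tz":2.5,"ax":0,"ay":0,"az":0,"claw":6},{"tx":0,"ty":0,"tz":2,"ax":0,"ay":0,"az":0,"claw":6},{"tx":0,"ty":0,"tz":1,"ax":0,"ay":0,"az":0,"claw":6},{"tx":0,"ty":0,"tz":0.6,"ax":0,"ay":0,"az":0,"claw":6},{"tx":0,"ty":0,"tz":0,"ax":0,"ay":0,"az":0,"claw":6},{"tx":0,"ty":0,"tz":0,"ax":0,"ay":0,"az":0,"claw":6}]'

```text
time_s: 4.08
tcp_pos: [0.4853, 0.1393, 0.0052]
ee_rot: [[-0.923, -0.386, 0.001], [-0.386, 0.923, 0.001], [-0.001, 0.0, -1.0]]
wrist_force: [-0.0, -0.4, -0.4]
gripper_width: 0.689
gripper_force: 0.0
```

Run:
```python
from h import *
r,d,c=shot('wrist'); cv2.imwrite('pics/w3.png',r[150:420,120:520][:,:,::-1])
```

```text
(no output)
```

View pics/w3.png

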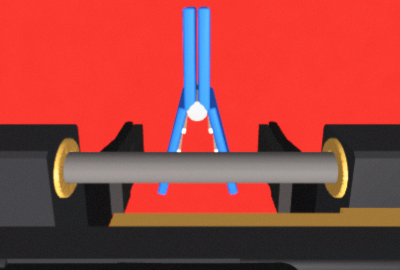

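The crop shows the clip's tails at (163,190) and (233,190), midway between the open fingers at about x = 125 and 275, with the jaws pointing up. Closing now.

Call:
drive_tool --rows '[{"tx":0,"ty":0,"tz":0,"ax":0,"ay":0,"az":0,"claw":3.5},{"tx":0,"ty":0,"tz":0,"ax":0,"ay":0,"az":0,"claw":3},{"tx":0,"ty":0,"tz":0,"ax":0,"ay":0,"az":0,"claw":2.5},{"tx":0,"ty":0,"tz":0,"ax":0,"ay":0,"az":0,"claw":2},{"tx":0,"ty":0,"tz":0,"ax":0,"ay":0,"az":0,"claw":1.5},{"tx":0,"ty":0,"tz":0,"ax":0,"ay":0,"az":0,"claw":0.5},{"tx":0,"ty":0,"tz":0,"ax":0,"ay":0,"az":0,"claw":0},{"tx":0,"ty":0,"tz":0,"ax":0,"ay":0,"az":0,"claw":0},{"tx":0,"ty":0,"tz":0,"ax":0,"ay":0,"az":0,"claw":0},{"tx":0,"ty":0,"tz":0,"ax":0,"ay":0,"az":0,"claw":0}]'

```text
time_s: 4.97
tcp_pos: [0.485, 0.1391, 0.0049]
ee_rot: [[-0.923, -0.385, 0.001], [-0.385, 0.923, 0.0], [-0.001, -0.0, -1.0]]
wrist_force: [0.5, -0.6, 4.2]
gripper_width: 0.172
gripper_force: 30.0
```

Call:
drive_tool --rows '[{"tx":0,"ty":0,"tz":0,"ax":0,"ay":0,"az":0,"claw":0},{"tx":0,"ty":0,"tz":0,"ax":0,"ay":0,"az":0,"claw":0},{"tx":0,"ty":0,"tz":0,"ax":0,"ay":0,"az":0,"claw":0},{"tx":0,"ty":0,"tz":0,"ax":0,"ay":0,"az":0,"claw":0}]'

```text
time_s: 5.3
tcp_pos: [0.4851, 0.1391, 0.0049]
ee_rot: [[-0.923, -0.385, 0.001], [-0.385, 0.923, 0.0], [-0.001, -0.0, -1.0]]
wrist_force: [0.3, -1.3, 4.7]
gripper_width: 0.167
gripper_force: 30.0
```

Call:
drive_tool --rows '[{"tx":0,"ty":0,"tz":-0.5,"ax":0,"ay":0,"az":0,"claw":0},{"tx":0,"ty":0,"tz":-1,"ax":0,"ay":0,"az":0,"claw":0},{"tx":0,"ty":0,"tz":-1.5,"ax":0,"ay":0,"az":0,"claw":0},{"tx":0,"ty":0,"tz":-2,"ax":0,"ay":0,"az":0,"claw":0},{"tx":0,"ty":0,"tz":-2,"ax":0,"ay":0,"az":0,"claw":0},{"tx":0,"ty":0,"tz":-2,"ax":0,"ay":0,"az":0,"claw":0},{"tx":0,"ty":0,"tz":-1.5,"ax":0,"ay":0,"az":0,"claw":0},{"tx":0,"ty":0,"tz":-1,"ax":0,"ay":0,"az":0,"claw":0},{"tx":0,"ty":0,"tz":-0.5,"ax":0,"ay":0,"az":0,"claw":0},{"tx":0,"ty":0,"tz":0,"ax":0,"ay":0,"az":0,"claw":0}]'

```text
time_s: 6.13
tcp_pos: [0.4848, 0.1392, 0.1258]
ee_rot: [[-0.923, -0.385, 0.002], [-0.385, 0.923, 0.001], [-0.002, 0.001, -1.0]]
wrist_force: [-0.7, -0.1, -1.4]
gripper_width: 0.172
gripper_force: 30.0
```

Call:
drive_tool --rows '[{"tx":0,"ty":0,"tz":0,"ax":0,"ay":0,"az":-0.05,"claw":0},{"tx":0,"ty":0,"tz":0,"ax":0,"ay":0,"az":-0.1,"claw":0},{"tx":0,"ty":0,"tz":0,"ax":0,"ay":0,"az":-0.1,"claw":0},{"tx":0,"ty":0,"tz":0,"ax":0,"ay":0,"az":-0.1,"claw":0},{"tx":0,"ty":0,"tz":0,"ax":0,"ay":0,"az":-0.1,"claw":0},{"tx":0,"ty":0,"tz":0,"ax":0,"ay":0,"az":-0.1,"claw":0},{"tx":0,"ty":0,"tz":0,"ax":0,"ay":0,"az":-0.1,"claw":0},{"tx":0,"ty":0,"tz":0,"ax":0,"ay":0,"az":-0.1,"claw":0},{"tx":0,"ty":0,"tz":0,"ax":0,"ay":0,"az":-0.1,"claw":0},{"tx":0,"ty":0,"tz":0,"ax":0,"ay":0,"az":-0.1,"claw":0}]'

```text
time_s: 6.97
tcp_pos: [0.4837, 0.1385, 0.1234]
ee_rot: [[-0.219, -0.976, -0.003], [-0.976, 0.219, -0.001], [0.002, 0.002, -1.0]]
wrist_force: [-0.2, 0.3, -0.4]
gripper_width: 0.17
gripper_force: 30.0
```

Call:
drive_tool --rows '[{"tx":0,"ty":0,"tz":0,"ax":0,"ay":0,"az":-0.1,"claw":0},{"tx":0,"ty":0,"tz":0,"ax":0,"ay":0,"az":-0.1,"claw":0},{"tx":0,"ty":0,"tz":0,"ax":0,"ay":0,"az":-0.1,"claw":0},{"tx":0,"ty":0,"tz":0,"ax":0,"ay":0,"az":-0.1,"claw":0},{"tx":0,"ty":0,"tz":0,"ax":0,"ay":0,"az":-0.05,"claw":0},{"tx":0,"ty":0,"tz":0,"ax":0,"ay":0,"az":0,"claw":0},{"tx":0,"ty":0,"tz":0,"ax":0,"ay":0,"az":0,"claw":0}]'

```text
time_s: 7.55
tcp_pos: [0.484, 0.1386, 0.1237]
ee_rot: [[0.221, -0.975, -0.002], [-0.975, -0.221, -0.001], [0.0, 0.002, -1.0]]
wrist_force: [0.8, 0.7, -0.8]
gripper_width: 0.168
gripper_force: 30.0
```

Run:
```python
from h import *
r,d,c=shot('wrist'); P=cloud(d,c); s=sense(); R=np.array(s['ee_rot']); p=np.array(s['tcp_pos'])
print(s['time_s'],p,R[:,0],s['gripper_width'])
Q=(P-p)@R
hsv=cv2.cvtColor(r,cv2.COLOR_RGB2HSV); m=(hsv[...,0]>95)&(hsv[...,0]<130)&(hsv[...,1]>100)&(abs(Q[...,2]+.035)<.012)
q=Q[m]*1e3; print(len(q),q.min(0),q.max(0))
for x in range(20,72,6):
    k=q[abs(q[:,0]-x)<3]
    if len(k): print(x,len(k),'y',k[:,1].min(),k[:,1].max(),'L/R mean',k[k[:,1]<0,1].mean(),k[k[:,1]>0,1].mean(),'z',np.median(k[:,2]))
np.savez('w4.npz',r=r,Q=Q)
k=2; cv2.imwrite('pics/w4.png',cv2.resize(r[60:340,140:500],None,fx=2,fy=2)[:,:,::-1])
```

```text
7.6 [0.48410395 0.13866314 0.12385503] [ 2.21219147e-01 -9.75224029e-01  4.26802121e-04] 0.17173735645463958
3728 [-13.24432192 -14.71598973 -38.13574624] [ 68.34568867  16.09891451 -23.02733133]
20 245 y -6.97906944670459 8.76867290983751 L/R mean -5.046757086464935 6.728329433615754 z -30.98846935895786
26 278 y -6.837039780704421 8.229256649004892 L/R mean -5.092890369913206 6.527800147680724 z -30.896433594920836
32 310 y -6.316212449455372 7.680025770571897 L/R mean -3.468419845412267 4.904907265647859 z -30.86351756695702
38 389 y -7.835998121746591 9.200280697241695 L/R mean -4.5593835141260035 5.974767752904321 z -30.844403924899723
44 399 y -9.749318473072604 10.717772924759332 L/R mean -6.156613620633612 7.514709745448957 z -30.808495774318096
50 412 y -11.213722936270152 12.583354910828856 L/R mean -7.768169455676691 9.12845300361541 z -30.88802065341318
56 439 y -12.569589356702956 13.986764177345298 L/R mean -9.33422536420525 10.647780846265748 z -30.938397193921734
62 444 y -14.379368051764137 15.478715092866382 L/R mean -10.980956154323666 12.20986627625085 z -30.94052015438484
68 229 y -14.71598972530948 16.098914506928057 L/R mean -12.045752400071162 13.248577643256228 z -30.727368031892244
```

View pics/w4.png

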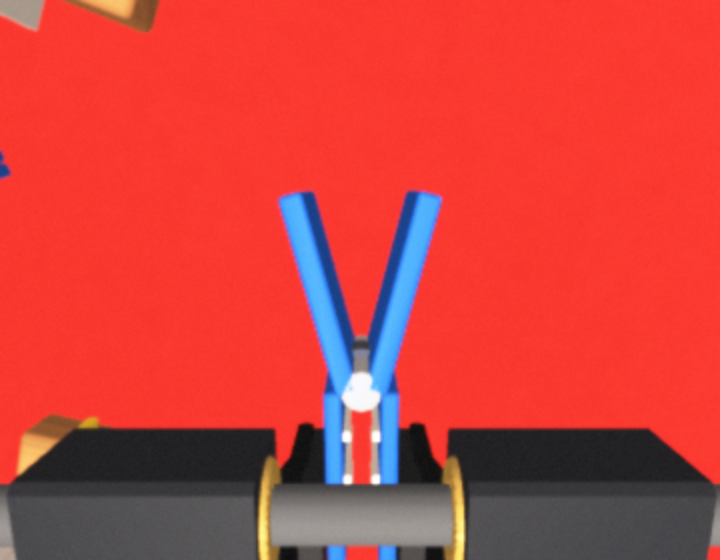

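The crop shows the clip held gaping, hinge at (361,392) and jaw tips at (297,200) and (425,198), level and in line with the tool. Next is a stand-off beside the green card.

Call:
drive_tool --rows '[{"tx":1,"ty":0,"tz":-0.5,"ax":0,"ay":0,"az":0,"claw":0},{"tx":2.5,"ty":0,"tz":-0.5,"ax":0,"ay":0,"az":0,"claw":0},{"tx":3,"ty":-0.2,"tz":-0.5,"ax":0,"ay":0,"az":0,"claw":0},{"tx":3,"ty":-0.2,"tz":0,"ax":0,"ay":0,"az":0,"claw":0},{"tx":3,"ty":-0.3,"tz":0,"ax":0,"ay":0,"az":0,"claw":0},{"tx":3,"ty":-0.3,"tz":0,"ax":0,"ay":0,"az":0,"claw":0},{"tx":3,"ty":-0.3,"tz":0,"ax":0,"ay":0,"az":0,"claw":0},{"tx":2.5,"ty":-0.3,"tz":0,"ax":0,"ay":0,"az":0,"claw":0},{"tx":1.5,"ty":0,"tz":0,"ax":0,"ay":0,"az":0,"claw":0},{"tx":0.9,"ty":0,"tz":0,"ax":0,"ay":0,"az":0,"claw":0}]'

```text
time_s: 8.43
tcp_pos: [0.5524, -0.0881, 0.1395]
ee_rot: [[0.22, -0.976, -0.0], [-0.976, -0.22, -0.0], [0.0, 0.0, -1.0]]
wrist_force: [0.5, -1.0, -1.1]
gripper_width: 0.17
gripper_force: 30.0
```

Call:
drive_tool --rows '[{"tx":0,"ty":0,"tz":0,"ax":0,"ay":0,"az":0,"claw":0},{"tx":0,"ty":0,"tz":0,"ax":0,"ay":0,"az":0,"claw":0},{"tx":0,"ty":0,"tz":0,"ax":0,"ay":0,"az":0,"claw":0}]'

```text
time_s: 8.68
tcp_pos: [0.552, -0.0851, 0.1396]
ee_rot: [[0.223, -0.975, -0.0], [-0.975, -0.223, 0.0], [-0.0, 0.0, -1.0]]
wrist_force: [-0.2, 0.9, -1.1]
gripper_width: 0.173
gripper_force: 30.0
```

```bash
cat > m.py <<'E'
from h import *
import sys
r,d,c=shot('wrist'); P=cloud(d,c); s=sense(); R=np.array(s['ee_rot']); p=np.array(s['tcp_pos'])
print(s['time_s'],p,R[:,0],s['gripper_width'],s['wrist_force'])
Q=(P-p)@R; hsv=cv2.cvtColor(r,cv2.COLOR_RGB2HSV)
b=(hsv[...,0]>95)&(hsv[...,0]<130)&(hsv[...,1]>100)&(abs(Q[...,2]+.031)<.006)
q=Q[b]*1e3; print('jaw tip x',np.percentile(q[:,0],99.5)); k=q[q[:,0]>60]; print('tip y centre',(k[k[:,1]<0,1].mean()+k[k[:,1]>0,1].mean())/2)
g=(hsv[...,0]>45)&(hsv[...,0]<90)&(hsv[...,1]>80)&(P[...,2]>.11)&(P[...,2]<.14)&(Q[...,0]>.03)&(Q[...,0]<.22)&(abs(Q[...,1])<.08)
t=Q[g]*1e3; z=np.percentile(P[g][:,2],[5,50,95,99]); print('card',len(t),t.min(0),t.max(0),'worldz',z)
w=t[P[g][:,2]>.124]; f=np.polyfit(w[:,0],w[:,1],1); print('top: near edge x',np.percentile(w[:,0],.5),'far',np.percentile(w[:,0],99.5),'line y=',f, 'resid',np.std(w[:,1]-np.polyval(f,w[:,0])),len(w))
cv2.imwrite('pics/%s.png'%sys.argv[1],r[:,:,::-1])
E
python3 m.py w5
```

```text
8.7333 [ 0.55208875 -0.0848478   0.1396932 ] [ 2.23715705e-01 -9.74654436e-01 -1.21064009e-04] 0.16805482565384688 [-0.13905331 -0.10990947 -0.9170868 ]
jaw tip x 68.0252261122483
tip y centre 0.5894062562518574
card 793 [94.36384312 -2.02795804  7.54862797] [136.27753829   1.71820096  29.42370203] worldz [0.12833244 0.13008326 0.13131548 0.13176101]
top: near edge x 94.57016976575309 far 135.79771420595762 line y= [-0.00641507  0.47620818] resid 1.0135909559902283 767
```

View pics/w5.png

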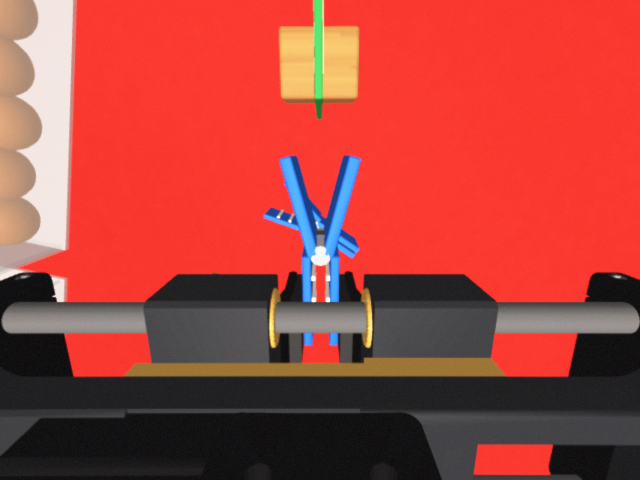

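The wrist picture shows the open jaws with tips at (290,158) and (352,158), the green card edge dead ahead at (319,117) over its block, and the decoy clip well below at (310,225). The jaws are within 1 mm of the card plane, with the edge 26 mm past the tips. I'll descend 6 cm and then slide in.

Call:
drive_tool --rows '[{"tx":0,"ty":-0.07,"tz":0.5,"ax":0,"ay":0,"az":0,"claw":0},{"tx":0,"ty":0,"tz":1,"ax":0,"ay":0,"az":0,"claw":0},{"tx":0,"ty":0,"tz":1,"ax":0,"ay":0,"az":0,"claw":0},{"tx":0,"ty":0,"tz":1,"ax":0,"ay":0,"az":0,"claw":0},{"tx":0,"ty":0,"tz":1,"ax":0,"ay":0,"az":0,"claw":0},{"tx":0,"ty":0,"tz":1,"ax":0,"ay":0,"az":0,"claw":0},{"tx":0,"ty":0,"tz":0.5,"ax":0,"ay":0,"az":0,"claw":0},{"tx":0,"ty":0,"tz":0,"ax":0,"ay":0,"az":0,"claw":0},{"tx":0,"ty":0,"tz":0,"ax":0,"ay":0,"az":0,"claw":0},{"tx":0,"ty":0,"tz":0,"ax":0,"ay":0,"az":0,"claw":0}]'

```text
time_s: 9.57
tcp_pos: [0.5535, -0.0855, 0.08]
ee_rot: [[0.223, -0.975, 0.001], [-0.975, -0.223, -0.0], [0.0, -0.001, -1.0]]
wrist_force: [-0.5, -0.5, -0.4]
gripper_width: 0.166
gripper_force: 30.0
```

```bash
python3 m.py w6
```

```text
9.6167 [ 0.5535925  -0.08549677  0.08013016] [ 2.22791294e-01 -9.74866118e-01  3.03360840e-04] 0.1693852059386096 [ 0.02238926  0.79893889 -0.40093011]
jaw tip x 67.95035387589576
tip y centre 0.46033958776595796
card 1055 [ 93.38647884  -0.96257063 -52.51714684] [113.34306768   2.76483642 -30.13548646] worldz [0.12017179 0.13004007 0.13123623 0.13177655]
top: near edge x 93.46182896089398 far 112.76280423658652 line y= [-0.00288621  1.19983093] resid 1.1088413151986172 974
```

Call:
drive_tool --rows '[{"tx":0.25,"ty":0.04,"tz":0,"ax":0,"ay":0,"az":0,"claw":0},{"tx":0.5,"ty":0,"tz":0,"ax":0,"ay":0,"az":0,"claw":0},{"tx":0.5,"ty":0,"tz":0,"ax":0,"ay":0,"az":0,"claw":0},{"tx":0.5,"ty":0,"tz":0,"ax":0,"ay":0,"az":0,"claw":0},{"tx":0.5,"ty":0,"tz":0,"ax":0,"ay":0,"az":0,"claw":0},{"tx":0.5,"ty":0,"tz":0,"ax":0,"ay":0,"az":0,"claw":0},{"tx":0.5,"ty":0,"tz":0,"ax":0,"ay":0,"az":0,"claw":0},{"tx":0.4,"ty":0,"tz":0,"ax":0,"ay":0,"az":0,"claw":0},{"tx":0.3,"ty":0,"tz":0,"ax":0,"ay":0,"az":0,"claw":0},{"tx":0.15,"ty":0,"tz":0,"ax":0,"ay":0,"az":0,"claw":0}]'

```text
time_s: 10.45
tcp_pos: [0.5618, -0.126, 0.0795]
ee_rot: [[0.222, -0.975, -0.0], [-0.975, -0.222, -0.0], [0.0, 0.0, -1.0]]
wrist_force: [0.5, -0.2, -0.9]
gripper_width: 0.176
gripper_force: 30.0
```

Call:
drive_tool --rows '[{"tx":0,"ty":0,"tz":0,"ax":0,"ay":0,"az":0,"claw":0},{"tx":0,"ty":0,"tz":0,"ax":0,"ay":0,"az":0,"claw":0},{"tx":0,"ty":0,"tz":0,"ax":0,"ay":0,"az":0,"claw":0},{"tx":0,"ty":0,"tz":0,"ax":0,"ay":0,"az":0,"claw":0},{"tx":0,"ty":0,"tz":0,"ax":0,"ay":0,"az":0,"claw":0}]'

```text
time_s: 10.87
tcp_pos: [0.5618, -0.1253, 0.0796]
ee_rot: [[0.223, -0.975, 0.0], [-0.975, -0.223, 0.0], [0.0, -0.0, -1.0]]
wrist_force: [-0.5, 0.1, -0.1]
gripper_width: 0.167
gripper_force: 30.0
```

```bash
python3 m.py w7
python3 - <<'E'
import cv2; from h import *
a=cv2.resize(cv2.imread('pics/w7.png')[60:300,190:450],None,fx=2,fy=2)
b,_,_=shot('scene'); b=cv2.resize(b[180:300,130:260][:,:,::-1],(520,480))
cv2.imwrite('pics/w7c.png',cv2.resize(np.hstack([a,b]),None,fx=.76,fy=.76))
E
```

```text
10.9167 [ 0.56176369 -0.12536342  0.07959839] [ 2.22969294e-01 -9.74825468e-01 -1.54798408e-05] 0.171036077210619 [-0.14664721  0.08419715 -0.87051238]
jaw tip x 67.94654097612955
tip y centre 0.38937895099415787
card 2370 [ 53.40598296  -1.94248299 -52.92263845] [112.76622974   1.8329219  -48.08603755] worldz [0.12906256 0.1301601  0.13121216 0.13160897]
top: near edge x 53.808558455156806 far 112.52097943990212 line y= [-0.00076746  0.09056999] resid 1.0638498881695901 2370
```

View pics/w7c.png

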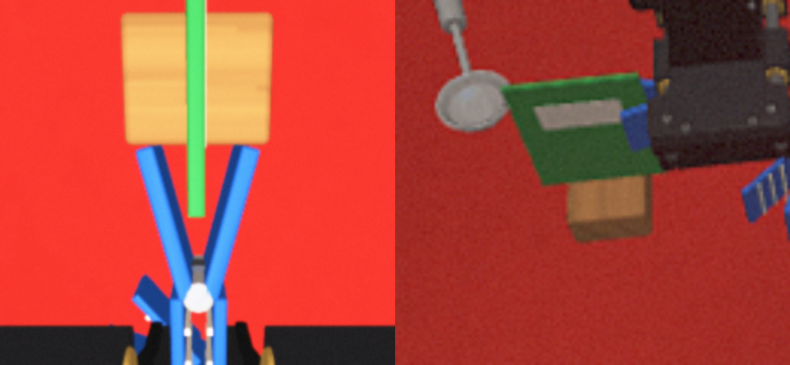

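The left half shows the green card edge at (196,215), centred between the jaws (tips at (149,150) and (245,150)), touching neither and overlapped by about 12 mm past the mouth point. The right half shows the clip level on the card's edge at (635,128), well above the block.

```bash
python3 -c "
from h import *
print(finish_job())"
```

```text
the job is handed in; nothing more can be done
None
```

I handed the job in at about 11 s, with the nearest blue clip still squeezed wide open and held level on the green card's left edge. The jaws overlap the card by about 12 mm without touching it and sit well above the block. None of the blue clips matched the stated starting direction, so I chose this one by "nearest to the base".

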